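Trip test of the conveyor's safety cut-out

TASK

Do the trip test on the belt's cut-out: push the blue test button until the red lever drops, then lift the lever back up to its stop so that it latches. With the lever latched, pull its bar gently back in the falling direction, with about 10 N for half a second, to prove that it holds; leave it latched and let go. Never strain the lever with more than 20 N, do not bump the clear guard, and leave the barrels and the bottle alone.

Things in the scene. Friction and masses are not known exactly. Their poses are not given: they have to be found in the camera images.
- trip_unit: grey desk-shaped cut-out box bolted to the bench. Origin: on the bench, at the box's middle; x points to its back, y to the left of someone facing it, z up. Its white face, 200 mm long by 190 mm wide, slopes at 35 deg: the face's middle is at (0, 0, 100) mm, up-slope is (0.819, 0, 0.574), its outward normal is (-0.574, 0, 0.819). The base plate is 260 x 230 x 8 mm (x from -115 to 145 mm)
- button_top (a point): middle of the outer end of the blue test button, right half of the face: a 36 mm diameter cap that stands 30 mm out of the face (collar 54 mm diameter, 12 mm high) and is pushed straight into the face along the normal
- test_button (a joint): how far the button is pushed in: 0 out, 0.010 m fully in; it springs back. It takes 2 N to start and 4 N fully in, and trips the lever at 3 to 7 mm; while it is held in the lever cannot latch
- lever_bar (a point): middle of the lever's red cross bar: 16 mm diameter, 65 mm long, parallel to the unit's y, on a 12 mm stem from the hinge, 85 mm from hinge axis to bar axis
- lever_hinge (a point): point on the lever's hinge axis (parallel to the unit's y), 10 mm below the face, in line with the middle of the bar
- lever (a joint): angle of the lever's hub (rad): 0 latched (stem leans 22 deg up-slope from the normal), growing as it drops down-slope to the front, 1.05 fully dropped; past 0 there is a stop at -0.10. To latch, lift it past -0.05 or to the stop with the button free; let go, it rests at 0. Lifting takes 2 to 4 N at the bar, some 7 N just before the latch snaps in at 0, and more at the stop
- handle (a joint): bending of the stem against the hub, a stiff spring (rad): positive when the bar is pulled in the falling direction, negative when it is pushed in the lifting direction; about 0.014 rad per N at the bar (0.07 rad is 5 N, 0.28 rad is 20 N)
- guard: clear plastic guard plate, level, 170 x 230 mm, its underside 370 mm above the bench over the upper half of the face and the button, on two posts at the back of the unit (x = 130, y = +-105 mm); its frame is the unit's. It stops a tool that comes down vertically; tilted 30 to 45 deg, pointing down and to the back, the tool passes in front of it
- guard_edge (a point): middle of the lower front edge of the guard (yellow strip)
- barrel_a: loose black moulded barrel, a ring of 72 mm diameter and 40 mm height, origin in its underside; bystander
- barrel_b: another such barrel; bystander
- bottle: loose grey bottle with a blue cap, 60 mm diameter, 150 mm high, origin in its underside; bystander

How it is judged (in metres and radians):
On the way, in this order (a step that is already met when the one before it is completed fails the run):
1. the fingers push the test button in (value of joint test_button above 0.003 m and contact force between the fingers and test_button above 1 N).
2. the lever has dropped (value of joint lever above 0.9 rad), for 0.1 s.
3. the lever is lifted back and latched, the button out (value of joint lever below 0.04 rad and value of joint test_button below 0.002 m), for 0.1 s.
4. the bar is pulled in the falling direction with more than 5 N, and the lever holds (value of joint handle above 0.07 rad and value of joint lever below 0.1 rad), for 0.3 s.
At the end, for the whole second after the job is handed in: the lever rests latched (within 0.04 rad below and 0.05 rad above its latched place), its stem unloaded, and the test button is out (within 2 mm) (all of step 3 and value of joint lever above -0.05 rad and value of joint handle between -0.03 and 0.03 rad); the robot touches nothing.
It fails at once if the lever is strained (stem bent by more than 0.30 rad, some 21 N) (value of joint handle above 0.3 rad or value of joint handle below -0.3 rad).
It fails at once if the guard is bumped (over 10 N) (contact force between any of the arm, the fingers and guard above 10 N).
It fails at once if a barrel or the bottle is moved by more than 20 mm (distance of any of barrel_a, barrel_b, bottle from where it was at the start of the episode above 0.02 m).
It fails at once if the bottle is tipped (angle between bottle's own z axis and vertical above 0.3 rad).
It also fails if it takes over 72 s, if anything falls off the work surface, if the arm or the gripper's body presses on something with over 40 N, if the wrist force passes 120 N, or if a joint passes its speed limit or range.

ROBOT

A 6-joint arm with a two-finger parallel gripper is mounted at the origin on the work surface. World frame = base frame: x ahead of the robot, y to its left, z up, the work surface at z = 0. Lengths are in m, angles in degrees, forces in N, time in s.
With the tool pointing down it reaches from about 0.25 to 0.725 m from the base axis. Payload 9.7 kg.
Tool frame: the origin (TCP) lies midway between the tips of the shut fingers; the grasp point (between the pads) lies 19 mm behind it; x points along the fingers, y is the direction in which the jaws open and shut, and the axes are right-handed (so a half turn about x gives the same grasp; the last joint's range is limited). The gripper opens to 85 mm and grips with 20 to 120 N. Pads are 22 mm wide; open, the fingers measure 114 mm over their backs; the gripper's body (76 mm by 85 mm) begins 54 mm behind the grasp point. The pads swing forward as they close: fully open they stand 13 mm farther back than shut.
Start: joints at [64.687, 4.979, 10.078, 95.1, 0, 90], TCP at [0.235, 0.497, 0.231] pointing down, gripper open.
Joint ranges: [-179.16, 179.16], [-48.56, 103.87], [-65.8, 70.77], [-126.05, 130.52], [-82.76, 87.17], [-180, 180]. Speed limits (degrees/s): [127.2, 127.2, 147.25, 180, 180, 180].

INTERFACE

Orientations are given as [roll, pitch, yaw] about the fixed x, y, z axes, in that order (R = Rz(yaw) Ry(pitch) Rx(roll)).
In Python, from workcell import bot, cams gives the robot as it stands.
- The arm moves only by the tool apply_moves, never from a script. Its argument "commands" is a list of rows, each a list of 5 numbers: the shift along the tool's x, y, z in m, then the turn about the tool's x in rad, then the opening, from -1 (shut) to 1 (fully open). In form: [[tx, ty, tz, roll, hand], ...]. A call has 1 to 12 rows; each row is the pose to reach, as a shift and turn from the pose measured when the call began, along the tool's axes at that moment; what a row does not reach only later rows make up. A row lasts 1/10 s, in which the tool goes at most 50 mm and 8.59 degrees, less where a joint would pass 70% of its speed; a pose out of reach is approached as far as the arm can. A call with a gripper value outside its range is refused whole. The fingers move at their own pace and stop on an object; "newtons" is the grip in N (left out, the last holds). Time passes only in rows, so rows that repeat a pose let the fingers close. It gives the time, the measured TCP pose, the force and the opening at its end, in the units of the state.
- bot.get_obs(): the state, without advancing time (a new reading comes with each control period).
- cams.camera(name): name is "scene" or "side" or "wrist"; returns a dict with "frame" (400x640x3 uint8, blue, green, red), "depth" (400x640 float32, m along the optical axis (not along the pixel's ray), 0 where there is no reading), "camera_matrix" (3x3 intrinsics, pixels), "D" ([k1, k2, p1, p2, k3] as OpenCV has them; the pictures are not rectified), "R" (3x3) and "t" (3): a world point X has camera coordinates R X + t; the wrist camera has in their place "mount" (4x4, takes a point from camera to tool coordinates, whose origin is the TCP and whose axes are the tool frame's). Camera axes: x right, y down, z forward; pixel columns grow to the right and rows downward; lengths in m; the calibration is good to about 2 mm. A picture is of the moment at which its call begins: read the wrist's pose just before it.
- bot.job_done(): hands the job in, once; it reports no verdict.
Trained networks look in the newest picture that a camera, given by its name, has taken for a name from the list of things; names that differ only in an ending like _2 or _b are one class to them, and where a whole thing is asked for, a point or a joint stands for the part that bears it (a point fixed in the world has none). Each returns a list of dicts, best first, with "confidence" (0 to 1); they miss things now and then, are a little off and sometimes report something else, mostly with a low value. They report only what shows in the picture. A call takes as long as a camera call.
- cams.spot_in(name, camera): "rect" ([left, top, right, bottom] in pixels, round what is visible of it).
The state is a dict: "time": time; "q": joint angles; "qd": joint speeds; "joint_efforts": joint torques, N m; "ee_pos": TCP position; "tcp_rot": TCP orientation; "wrist_force": force on the tool from outside, world axes, zero at the start; "torque": the same for the moment, N m; "opening": finger opening in m.
Only numpy, scipy, OpenCV 4.12 (cv2) and the standard library are available. Lean on these libraries where they do the work, as an engineer would, in place of code of your own. Each camera call takes 0.05 s, during which the arm holds its last target. There are 200 camera calls.

## Working session

There is one attempt and no reset: what is moved stays moved. The work goes in short steps, Python scripts to look and compute and a tool call to move; the robot and the scene stay as the last step left them, time stands still between calls to the robot, and variables do not carry over. Pictures are saved under pics/ and viewed, about 8 in all and at most 12, crops included, and the job is handed in when it is done.

Besides the shell and the picture viewer there is one more tool, called as a command line: name --pt "numbers of a row" for each row, then --argument value for the rest. apply_moves: Moves the arm, as the interface text tells. Its arguments: {"type":"object","properties":{"commands":{"type":"array"},"newtons":{"type":"number"}},"required":["commands"]}

```bash
ls; mkdir -p pics
cat > h.py <<'E'
import numpy as np, cv2
from workcell import bot, cams
from scipy.spatial.transform import Rotation as Ro
def shot(n):
    c=cams.camera(n); return c
def deproj(c,uv,z=None):
    K=np.array(c["camera_matrix"]);D=np.array(c["D"])
    uv=np.array(uv,float).reshape(-1,2)
    xy=cv2.undistortPoints(uv.reshape(-1,1,2),K,D).reshape(-1,2)
    if z is None: z=c["depth"][uv[:,1].astype(int),uv[:,0].astype(int)]
    P=np.c_[xy*np.reshape(z,(-1,1)),np.reshape(z,(-1,1))*np.ones((len(xy),1))]
    return (P-np.array(c["t"]))@np.array(c["R"])
def proj(c,X):
    R=np.array(c["R"]);rv=cv2.Rodrigues(R)[0]
    return cv2.projectPoints(np.array(X,float).reshape(-1,1,3),rv,np.array(c["t"],float),np.array(c["camera_matrix"]),np.array(c["D"]))[0].reshape(-1,2)
E
python3 - <<'E'
from h import *
o=bot.get_obs(); print(o)
for n in("scene","side"):
    c=shot(n); cv2.imwrite(f"pics/{n}0.png",c["frame"])
    for t in("trip_unit","test_button","button_top","lever","lever_bar","handle","guard","guard_edge","barrel_a","bottle"):
        for r in cams.spot_in(t,n)[:3]:
            b=r["rect"]; m=[(b[0]+b[2])/2,(b[1]+b[3])/2]
            print(n,t,round(r["confidence"],2),np.round(b),np.round(deproj(c,m),3))
E
```

```text
pics
{'time': 0.0, 'q': array([6.46872954e+01, 5.01058167e+00, 1.00340097e+01, 9.50990451e+01,
       1.41789854e-05, 8.99999593e+01]), 'qd': array([-0.08106795,  0.08154457,  0.01341289,  0.08783604,  0.03437109,
       -0.05185596]), 'joint_efforts': array([ 3.21927128e-04, -5.20387459e+01,  4.64804971e+01,  1.63634797e-02,
        8.87413398e-05, -1.70074480e-05]), 'ee_pos': array([0.23505914, 0.49698637, 0.23058406]), 'tcp_rot': array([ -90.01078425,   89.92438298, -115.32344813]), 'wrist_force': array([ 0.94393185,  0.13358106, -0.12607394]), 'torque': array([ 0.0025844 ,  0.02083137, -0.01164373]), 'opening': 0.08580588312996966}
scene trip_unit 0.58 [253.  93. 379. 274.] [[ 0.475 -0.026  0.15 ]]
scene test_button 0.46 [322. 186. 328. 186.] [[ 0.472 -0.001  0.143]]
scene test_button 0.27 [254.  93. 377. 275.] [[ 0.477 -0.026  0.148]]
scene button_top 0.44 [256.  91. 376. 278.] [[ 0.477 -0.024  0.149]]
scene lever 0.59 [333. 203. 351. 232.] [[0.564 0.067 0.163]]
scene lever_bar 0.6 [336. 206. 351. 228.] [[0.565 0.071 0.167]]
scene handle 0.48 [318. 182. 328. 188.] [[ 0.472 -0.00
[... 722 characters left out ...]
ide button_top 0.52 [280. 205. 290. 214.] [[ 0.471 -0.023  0.166]]
side lever 0.68 [322. 201. 343. 226.] [[ 0.491  0.172 -0.   ]]
side lever 0.63 [318. 202. 342. 229.] [[0.56  0.066 0.131]]
side lever_bar 0.46 [319. 200. 343. 229.] [[0.566 0.06  0.144]]
side handle 0.63 [320. 201. 344. 228.] [[ 0.491  0.169 -0.001]]
side guard 0.64 [239. 130. 356. 293.] [[0.45  0.051 0.083]]
side guard_edge 0.96 [237. 127. 352. 292.] [[0.437 0.054 0.079]]
side guard_edge 0.57 [237. 125. 360. 299.] [[0.456 0.05  0.085]]
side barrel_a 0.94 [249. 269. 271. 299.] [[ 0.496 -0.168 -0.004]]
side barrel_a 0.66 [367. 217. 391. 240.] [[0.641 0.214 0.001]]
side bottle 0.93 [219. 229. 247. 274.] [[ 0.424 -0.187  0.103]]
```

Run:
```python
import cv2,numpy as np
a=cv2.imread("pics/scene0.png")[70:310,200:440];b=cv2.imread("pics/side0.png")[100:340,190:430]
cv2.imwrite("pics/both.png",cv2.resize(np.hstack([a,b]),(800,400),interpolation=cv2.INTER_CUBIC))
```

```text
(no output)
```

View pics/both.png

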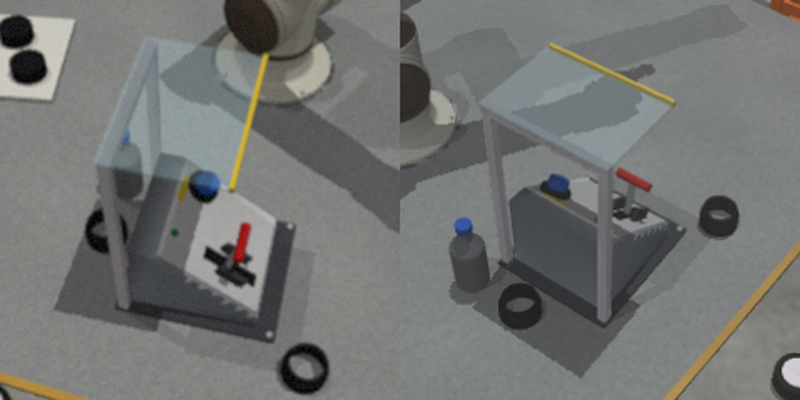

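The left view is the scene camera, with the unit's front facing right, roughly world +y. The lever (red bar) is latched near pixel (345,217) and the button is near (322,181). The right view is the side camera: the button is near (285,208), the bar near (331,208), and the yellow strip is the front guard edge. Next I'll measure with colour blobs and depth.

```bash
cat > m.py <<'E'
from h import *
cs={n:shot(n) for n in("scene","side")}
def blob(c,lo,hi,box):
    hsv=cv2.cvtColor(c["frame"],cv2.COLOR_BGR2HSV);m=cv2.inRange(hsv,lo,hi)
    k=np.zeros_like(m);k[box[1]:box[3],box[0]:box[2]]=1;m=m*k
    n,l,s,ce=cv2.connectedComponentsWithStats(m);i=1+np.argmax(s[1:,4]);v,u=np.nonzero(l==i)
    return np.c_[u,v].astype(float)
def ray(c,uv):
    a=deproj(c,uv,np.array([0.0]*1))[0];b=deproj(c,uv,np.array([1.0]))[0];d=b-a;return a,d/np.linalg.norm(d)
def tri(u1,u2):
    A=np.zeros((3,3));b=np.zeros(3)
    for c,u in((cs["scene"],u1),(cs["side"],u2)):
        a,d=ray(c,u);M=np.eye(3)-np.outer(d,d);A+=M;b+=M@a
    return np.linalg.solve(A,b)
E
cat > m1.py <<'E'
from m import *
blue=[(100,120,40),(130,255,255)];red=[(0,150,80),(8,255,255)];yel=[(20,120,100),(35,255,255)]
box=dict(scene=(240,80,400,300),side=(215,100,400,300))
for n,c in cs.items():
    print(n,"cam",np.round(-np.array(c["R"]).T@np.array(c["t"]),3))
    bb={"scene":(305,160,340,200),"side":(270,195,300,225)}[n]
    for nm,col,bx in(("red",red,box[n]),("blue",blue,bb),("yel",yel,box[n])):
        p=blob(c,*col,bx); P=deproj(c,p); ok=P[:,2]>0.05
        print(nm,len(p),"px",p.mean(0).round(1),p.min(0),p.max(0),"3d med",np.median(P[ok],0).round(3))
        if nm!="blue":
            d=np.linalg.svd(p-p.mean(0))[2][0];s=(p-p.mean(0))@d
            e=[p.mean(0)+d*s.min(),p.mean(0)+d*s.max()];print("  ends px",np.round(e,1),"at z=.373",deproj(c,e,None).round(3).tolist())
# white face
c=cs["scene"];f=c["frame"].astype(int);u,v=np.meshgrid(range(240,400),range(80,300))
uv=np.c_[u.ravel(),v.ravel()];P=deproj(c,uv)
ok=(P[:,2]>0.03)&(P[:,2]<0.17)&(P[:,0]>.38)&(P[:,0]<.68)&(P[:,1]>-.13)&(P[:,1]<.2)
col=f[uv[:,1],uv[:,0]];ok&=(col.min(1)>120)&(np.ptp(col,axis=1)<40);Q=P[ok]
for _ in range(8):
    A=np.c_[Q[:,:2],np.ones(len(Q))];co=np.linalg.lstsq(A,Q[:,2],rcond=None)[0];r=Q[:,2]-A@co;Q=Q[abs(r)<max(.004,1.5*r.std())]
print("face",len(Q),co,"slope",np.degrees(np.arctan(np.hypot(*co[:2]))),"yaw(upslope)",np.degrees(np.arctan2(co[1],co[0])),r.std())
print(Q.min(0),Q.max(0))
E
python3 m1.py
```

```text
scene cam [1.113 0.162 1.032]
red 118 px [344.6 216.2] [340. 204.] [349. 227.] 3d med [0.562 0.072 0.165]
  ends px [[347.4 204.1]
 [342.1 227. ]] at z=.373 [[0.524, 0.07, 0.165], [0.585, 0.073, 0.154]]
blue 149 px [324.2 180.3] [317. 174.] [331. 187.] 3d med [0.618 0.029 0.375]
yel 272 px [349.1 142.4] [338. 102.] [360. 184.] 3d med [0.521 0.057 0.379]
  ends px [[359.5 101.9]
 [338.3 184.1]] at z=.373 [[0.103, 0.003, 0.113], [0.625, 0.063, 0.372]]
side cam [ 1.127 -0.714  1.19 ]
red 65 px [329.7 207.1] [321. 202.] [339. 213.] 3d med [0.557 0.066 0.163]
  ends px [[320.8 202.3]
 [338.5 211.9]] at z=.373 [[0.528, 0.062, 0.165], [0.586, 0.068, 0.162]]
blue 95 px [284.5 209.5] [279. 205.] [290. 214.] 3d med [ 0.465 -0.019  0.158]
yel 171 px [317.3 143.8] [280. 126.] [354. 161.] 3d med [0.523 0.053 0.377]
  ends px [[279.8 126.4]
 [354.  160.9]] at z=.373 [[0.064, 0.398, -0.0], [0.626, 0.063, 0.375]]
face 1923 [ 0.04650084 -0.70249427  0.1006169 ] slope 35.146757038677855 yaw(upslope) -86.21289314508306 0.0016915417080711188
[ 0.41300616 -0.00835361  0.04336138] [0.60546364 0.1137806  0.13233146]
```

```bash
cat > m2.py <<'E'
from m import *
S={"yelA":((359.5,101.9),(279.8,126.4)),"yelB":((338.3,184.1),(354,160.9)),"barA":((347.4,204.1),(320.8,202.3)),"barB":((342.1,227),(338.5,211.9)),"btn":((324.2,180.3),(284.5,209.5)),"bar":((344.6,216.2),(329.7,207.1))}
X={k:tri(*v) for k,v in S.items()}
for k in X:print(k,X[k].round(4),[ (proj(cs[n],X[k])[0]-S[k][i]).round(1).tolist() for i,n in enumerate(cs)])
d=X["yelB"]-X["yelA"];print("yel len",np.linalg.norm(d),"yaw",np.degrees(np.arctan2(d[1],d[0]))-90)
d=X["barB"]-X["barA"];print("bar len",np.linalg.norm(d),"yaw",np.degrees(np.arctan2(d[1],d[0]))-90)
psi=np.radians(-86);R=Ro.from_euler("z",psi).as_matrix();ex,ey=R[:,0],R[:,1]
mid=(X["yelA"]+X["yelB"])/2
# face plane z=.0465x-.7025y+.1006 ; .1 = z at origin
y0=mid@ey
# solve origin = a ex + y0 ey with plane z=.1
f=lambda p:.0465*p[0]-.7025*p[1]+.1006
a=(0.1-f(y0*ey))/(f(ex)-f(np.zeros(3)));O=a*ex+y0*ey
print("origin",O)
for k in X:print(k,"unit",(R.T@(X[k]-O)).round(4))
n=np.array([-.574,0,.819])
E
python3 m2.py
```

```text
yelA [0.3963 0.0485 0.376 ] [[-0.4, 1.2], [-0.5, -0.9]]
yelB [0.6252 0.0635 0.3734] [[0.1, -0.2], [0.1, 0.2]]
barA [0.5213 0.0692 0.1575] [[-0.3, 0.7], [-0.4, -0.5]]
barB [0.5831 0.0735 0.1535] [[0.1, -0.4], [0.2, 0.3]]
btn [ 0.4555 -0.009   0.1445] [[0.0, -0.1], [0.0, 0.0]]
bar [0.5532 0.0714 0.1548] [[0.1, -0.2], [0.1, 0.1]]
yel len 0.22948758263797087 yaw -86.24127734959674
bar len 0.062058423931072346 yaw -86.0037986366037
origin [0.51223054 0.03475974 0.        ]
yelA unit [-0.0218 -0.1147  0.376 ]
yelB unit [-0.0208  0.1147  0.3734]
barA unit [-0.0337  0.0115  0.1575]
barB unit [-0.0337  0.0734  0.1535]
btn unit [ 0.0397 -0.0596  0.1445]
bar unit [-0.0337  0.0434  0.1548]
```

apply_moves --pt "-0.27 -0.288 0.319 0 -1" --pt "-0.27 -0.288 0.319 0 -1" --pt "-0.27 -0.288 0.319 0 -1" --pt "-0.27 -0.288 0.319 0 -1" --pt "-0.27 -0.288 0.319 0 -1" --pt "-0.27 -0.288 0.319 0 -1" --pt "-0.27 -0.288 0.319 0 -1" --pt "-0.27 -0.288 0.319 0 -1" --pt "-0.27 -0.288 0.319 0 -1" --pt "-0.27 -0.288 0.319 0 -1" --pt "-0.27 -0.288 0.319 0 -1" --pt "-0.27 -0.288 0.319 0 -1" --newtons 30

```text
time: 2.5
ee_pos: [0.4012, 0.0996, 0.5016]
tcp_rot: [45.1, 89.9, 19.6]
wrist_force: [0.1, 0.8, 0.4]
opening: -0.0002
```

```bash
cat >> h.py <<'E'
def st():
    o=bot.get_obs();R=Ro.from_euler("xyz",o["tcp_rot"],degrees=True).as_matrix()
    print("t",round(o["time"],2),"p",np.round(o["ee_pos"],4),"q",np.round(o["q"],1),"F",np.round(o["wrist_force"],1),"op",round(o["opening"],3));print(" tool x,y,z:",R[:,0].round(3),R[:,1].round(3),R[:,2].round(3));return o,R
E
python3 -c "
from h import *
st();print([a for a in dir(bot) if a[0]!='_'],[a for a in dir(cams) if a[0]!='_'])"
```

```text
t 2.5 p [0.4012 0.0996 0.5016] q [ 13.9   4.1  42.7 128.5   0.   39.4] F [0.1 0.8 0.4] op -0.0
 tool x,y,z: [ 0.001  0.    -1.   ] [0.43  0.903 0.001] [ 0.903 -0.43   0.001]
['PlanningError', 'get_obs', 'job_done'] ['camera', 'spot_in']
```

apply_moves --pt "0 -0.353 0.19 -0.51 -1" --pt "0 -0.353 0.19 -0.51 -1" --pt "0 -0.353 0.19 -0.51 -1" --pt "0 -0.353 0.19 -0.51 -1" --pt "0 -0.353 0.19 -0.51 -1" --pt "0 -0.353 0.19 -0.51 -1" --pt "0 -0.353 0.19 -0.51 -1" --pt "0 -0.746 -0.055 -0.51 -1" --pt "0 -0.746 -0.055 -0.51 -1" --pt "0 -0.746 -0.055 -0.51 -1" --pt "0 -0.746 -0.055 -0.51 -1" --pt "0 -0.746 -0.055 -0.51 -1"

```text
time: 3.7
ee_pos: [0.2282, -0.3765, 0.5006]
tcp_rot: [50.4, 89.9, 54.3]
wrist_force: [0.9, -1.0, 0.0]
opening: 0.0
```

```bash
python3 -c "
from h import *
st()"
```

```text
t 3.7 p [ 0.2282 -0.3765  0.5006] q [-5.88e+01  8.20e+00  4.71e+01  1.29e+02  1.00e-01 -6.27e+01] F [ 0.9 -1.   0. ] op 0.0
 tool x,y,z: [ 0.001  0.001 -1.   ] [-0.067  0.998  0.001] [0.998 0.067 0.001]
```

apply_moves --pt "0 -0.112 -0.195 0 -1" --pt "0 -0.112 -0.195 0 -1" --pt "0 -0.112 -0.195 0 -1" --pt "0 -0.112 -0.195 0 -1" --pt "0 -0.112 -0.195 0 -1" --pt "-0.15 -0.112 -0.195 0 -1" --pt "-0.15 -0.112 -0.195 0 -1" --pt "-0.15 -0.112 -0.195 0 -1" --pt "-0.15 -0.112 -0.195 0 -1"

```text
time: 4.6
ee_pos: [0.0402, -0.4747, 0.5216]
tcp_rot: [-88.0, 87.0, -84.0]
wrist_force: [0.6, 0.4, 0.1]
opening: 0.0
```

```bash
python3 -c "
from h import *
st()"
```

```text
t 4.6 p [ 0.0402 -0.4747  0.5216] q [-8.520e+01  1.410e+01  5.750e+01  1.305e+02  1.000e-01 -8.920e+01] F [0.6 0.4 0.1] op 0.0
 tool x,y,z: [ 0.005 -0.051 -0.999] [-0.069  0.996 -0.052] [0.998 0.069 0.002]
```

apply_moves --pt "-0.5 0 0 0 -1" --pt "-0.5 0 0 0 -1" --pt "-0.5 0 0 0 -1" --pt "-0.5 0 0 0 -1" --pt "-0.5 0 0 0 -1" --pt "-0.5 0 0 0 -1" --pt "-0.5 0 0 0 -1" --pt "-0.5 0 0 0 -1"

```text
time: 5.4
ee_pos: [0.0355, -0.4252, 0.5503]
tcp_rot: [-88.6, 84.1, -84.6]
wrist_force: [0.7, -0.1, 0.2]
opening: -0.0
```

```bash
python3 -c "
from h import *
st()"
```

```text
t 5.4 p [ 0.0355 -0.4252  0.5503] q [-8.530e+01  6.900e+00  5.330e+01  1.305e+02  1.000e-01 -8.920e+01] F [ 0.7 -0.1  0.2] op -0.0
 tool x,y,z: [ 0.01  -0.102 -0.995] [-0.069  0.992 -0.103] [0.998 0.069 0.003]
```

apply_moves --pt "-0.3 0 0 0 -1" --pt "-0.3 0 0 0 -1" --pt "-0.3 0 0 0 -1"

```text
time: 5.7
ee_pos: [0.0337, -0.4038, 0.5729]
tcp_rot: [-88.8, 81.0, -84.8]
wrist_force: [-0.4, -0.3, -0.1]
opening: 0.0002
```

apply_moves --pt "-0.3 -0.3 0 0 -1" --pt "-0.3 -0.3 0 0 -1" --pt "-0.3 -0.3 0 0 -1"

```text
time: 6.0
ee_pos: [0.0377, -0.4685, 0.5812]
tcp_rot: [-88.9, 78.3, -85.0]
wrist_force: [-0.1, -0.7, -0.7]
opening: 0.0004
```

apply_moves --pt "-0.3 0.3 0 0 -1" --pt "-0.3 0.3 0 0 -1" --pt "-0.3 0.3 0 0 -1"

```text
time: 6.3
ee_pos: [0.029, -0.3461, 0.6025]
tcp_rot: [-89.0, 76.5, -85.0]
wrist_force: [0.2, 0.4, 1.4]
opening: -0.0003
```

```bash
python3 -c "
from h import *
st()"
```

```text
t 6.3 p [ 0.029  -0.3461  0.6025] q [-8.530e+01 -3.900e+00  5.010e+01  1.305e+02  1.000e-01 -8.920e+01] F [0.2 0.4 1.4] op -0.0
 tool x,y,z: [ 0.02  -0.232 -0.972] [-0.067  0.97  -0.233] [0.998 0.069 0.004]
```

apply_moves --pt "-0.3 -0.15 0 0 -1" --pt "-0.3 -0.15 0 0 -1" --pt "-0.3 -0.15 0 0 -1"

```text
time: 6.6
ee_pos: [0.0309, -0.3789, 0.6229]
tcp_rot: [-89.0, 73.5, -85.1]
wrist_force: [0.4, 0.5, -0.1]
opening: -0.0003
```

apply_moves --pt "-0.3 -0.15 0 0 -1" --pt "-0.3 -0.15 0 0 -1" --pt "-0.3 -0.15 0 0 -1"

```text
time: 6.9
ee_pos: [0.0318, -0.3987, 0.6404]
tcp_rot: [-89.1, 70.7, -85.1]
wrist_force: [-0.9, 0.4, 0.4]
opening: -0.0002
```

apply_moves --pt "-0.3 -0.15 0 0 -1" --pt "-0.3 -0.15 0 0 -1" --pt "-0.3 -0.15 0 0 -1"

```text
time: 7.2
ee_pos: [0.0319, -0.407, 0.6572]
tcp_rot: [-89.2, 68.0, -85.2]
wrist_force: [-0.7, -0.6, -0.6]
opening: 0.0001
```

apply_moves --pt "-0.3 -0.15 0 0 -1" --pt "-0.3 -0.15 0 0 -1" --pt "-0.3 -0.15 0 0 -1"

```text
time: 7.5
ee_pos: [0.0311, -0.4042, 0.6736]
tcp_rot: [-89.2, 65.4, -85.3]
wrist_force: [0.5, 0.2, 0.3]
opening: -0.0
```

```bash
python3 -c "
from h import *
st()"
```

```text
t 7.5 p [ 0.0311 -0.4042  0.6736] q [-85.7   5.6  70.7 130.5   0.2 -89.6] F [0.5 0.2 0.3] op -0.0
 tool x,y,z: [ 0.034 -0.415 -0.909] [-0.061  0.907 -0.417] [0.998 0.07  0.006]
```

apply_moves --pt "-0.3 0.1 0 0 -1" --pt "-0.3 0.1 0 0 -1" --pt "-0.3 0.1 0 0 -1"

```text
time: 7.8
ee_pos: [0.0286, -0.3638, 0.7032]
tcp_rot: [-89.3, 61.0, -85.3]
wrist_force: [0.6, 0.8, 0.6]
opening: 0.0004
```

apply_moves --pt "-0.3 0.1 0 0 -1" --pt "-0.3 0.1 0 0 -1" --pt "-0.3 0.1 0 0 -1"

```text
time: 8.1
ee_pos: [0.0259, -0.3217, 0.7294]
tcp_rot: [-89.3, 56.6, -85.3]
wrist_force: [-0.5, -0.4, 0.1]
opening: 0.0001
```

```bash
python3 -c "
from h import *
st()"
```

```text
t 8.1 p [ 0.0259 -0.3217  0.7294] q [-8.540e+01 -3.100e+00  7.070e+01  1.305e+02  1.000e-01 -8.940e+01] F [-0.5 -0.4  0.1] op 0.0
 tool x,y,z: [ 0.045 -0.549 -0.835] [-0.055  0.833 -0.55 ] [0.997 0.071 0.007]
```

```bash
cat > m3.py <<'E'
from m1 import *
from scipy.optimize import least_squares
O=np.array([.5122,.0348,0]);RU=Ro.from_euler("z",-86.1,degrees=True).as_matrix()
SL=np.array([.819,0,.574]);N=np.array([-.574,0,.819]);FM=np.array([0,0,.1])
def W(s,y,n): return O+RU@(FM+s*SL+n*N+np.array([0,y,0]))
def mask(c,pts):
    h=cv2.convexHull(np.round(proj(c,pts)*16).astype(np.int32));m=np.zeros((400,640),np.uint8);cv2.fillConvexPoly(m,h,255,shift=4);return m
t=np.linspace(0,2*np.pi,24)
def cap(s,y): return np.array([W(s+.018*np.cos(a),y+.018*np.sin(a),n) for a in t for n in(.012,.030)])
def bar(s,y,n): return np.array([W(s+.008*np.cos(a),y+e,n+.008*np.sin(a)) for a in t for e in(-.0325,.0325)])
M={}
for nm in cs:
    c=cs[nm];bb={"scene":(305,160,340,200),"side":(270,195,300,225)}[nm]
    for k,col,bx in(("red",red,box[nm]),("blue",[(98,100,20),(132,255,255)],bb)):
        p=blob(c,*col,bx).astype(int);m=np.zeros((400,640),np.uint8);m[p[:,1],p[:,0]]=255;M[nm,k]=cv2.GaussianBlur(m,(0,0),1.0).astype(float)
def res(f,k,p):
    return np.concatenate([(cv2.GaussianBlur(mask(cs[n],f(*p)),(0,0),1.0)-M[n,k])[80:310,200:440].ravel() for n in cs])
from scipy.optimize import minimize
for f,k,p0 in((cap,"blue",(.055,-.055)),(bar,"red",(.004,.043,.068))):
    r=minimize(lambda p:(res(f,k,p)**2).sum(),p0,method="Nelder-Mead",options=dict(initial_simplex=[p0]+[np.array(p0)+.012*np.eye(len(p0))[i] for i in range(len(p0))]))
    print(k,r.x.round(4),"cost ratio",r.fun/(res(f,k,(9,)*len(p0))**2).sum(), "per cam",[np.square(cv2.GaussianBlur(mask(cs[n],f(*r.x)),(0,0),1.0)-M[n,k]).sum()/np.square(M[n,k]).sum() for n in cs])
    print("   world", (W(r.x[0],r.x[1],.03) if k=="blue" else W(*r.x)).round(4))
E
python3 m3.py | tail -5
```

```text
[ 0.41385244 -0.00820469  0.04452434] [0.60619035 0.11386299 0.13168172]
blue [ 0.0638 -0.0537] cost ratio 0.1418512104158906 per cam [np.float64(0.04560690310710229), np.float64(0.3218180754273325)]
   world [ 0.461  -0.0038  0.1612]
red [0.0045 0.0422 0.0658] cost ratio 0.5817658083931055 per cam [np.float64(0.3394845805385445), np.float64(1.1271776521211676)]
   world [0.552  0.0716 0.1565]
```

Run:
```python
from h import *
o,R=st();p=o["ee_pos"]
for w in ([.1,-.45,.5],[.40,-.28,.46],[.46,.1,.46],[.47,.2,.42]): print(w,(R.T@(np.array(w)-p)).round(3))
```

```text
t 8.2 p [ 0.026  -0.3224  0.7291] q [-8.540e+01 -3.100e+00  7.070e+01  1.305e+02  1.000e-01 -8.940e+01] F [-0.6 -0.3  0.9] op 0.0
 tool x,y,z: [ 0.045 -0.548 -0.835] [-0.055  0.834 -0.55 ] [0.997 0.071 0.007]
[0.1, -0.45, 0.5] [0.265 0.015 0.063]
[0.4, -0.28, 0.46] [0.218 0.163 0.374]
[0.46, 0.1, 0.46] [0.013 0.476 0.461]
[0.47, 0.2, 0.42] [-0.008  0.581  0.478]
```

apply_moves --pt "0.265 0.015 0.063 0 -1" --pt "0.265 0.015 0.063 0 -1" --pt "0.265 0.015 0.063 0 -1" --pt "0.265 0.015 0.063 0 -1" --pt "0.265 0.015 0.063 0 -1" --pt "0.265 0.015 0.063 0 -1" --pt "0.218 0.163 0.374 0 -1" --pt "0.218 0.163 0.374 0 -1" --pt "0.218 0.163 0.374 0 -1" --pt "0.218 0.163 0.374 0 -1" --pt "0.218 0.163 0.374 0 -1" --pt "0.218 0.163 0.374 0 -1"

```text
time: 9.4
ee_pos: [0.3453, -0.307, 0.4708]
tcp_rot: [-89.5, 56.7, -85.5]
wrist_force: [-0.2, -2.0, -0.1]
opening: -0.0
```

Run:
```python
from h import *
o,R=st();p=o["ee_pos"]
for w in ([.40,-.28,.46],[.46,.1,.46],[.47,.2,.42]): print(w,(R.T@(np.array(w)-p)).round(3))
# refit the bar on initial frames
import m
for n in("scene","side"): m.cs[n]["frame"]=cv2.imread(f"pics/{n}0.png")
import m3
```

```text
t 9.4 p [ 0.3453 -0.307   0.4708] q [-24.4 -15.9  13.1 101.3 -28.7 -33. ] F [-0.2 -2.  -0.1] op -0.0
 tool x,y,z: [ 0.043 -0.547 -0.836] [-0.057  0.834 -0.549] [0.997 0.071 0.005]
[0.4, -0.28, 0.46] [-0.003  0.025  0.056]
[0.46, 0.1, 0.46] [-0.209  0.339  0.143]
[0.47, 0.2, 0.42] [-0.23   0.444  0.16 ]
scene cam [1.113 0.162 1.032]
red 114 px [344.7 215.7] [340. 204.] [349. 227.] 3d med [0.559 0.072 0.165]
  ends px [[347.3 204.1]
 [342.2 227. ]] at z=.373 [[0.524, 0.07, 0.165], [0.584, 0.074, 0.153]]
blue 151 px [324.3 180.4] [317. 174.] [331. 187.] 3d med [0.617 0.029 0.375]
yel 274 px [349.1 142.2] [338. 102.] [360. 184.] 3d med [0.52  0.057 0.379]
  ends px [[359.5 101.9]
 [338.3 184.1]] at z=.373 [[0.075, -0.001, 0.087], [0.626, 0.064, 0.374]]
side cam [ 1.127 -0.714  1.19 ]
red 66 px [329.5 207. ] [320. 202.] [339. 212.] 3d med [0.557 0.065 0.162]
  ends px [[320.4 202.2]
 [338.6 211.8]] at z=.373 [[0.525, 0.064, 0.162], [0.585, 0.069, 0.16]]
blue 95 px [284.5 209.5] [279. 205.] [290. 214.] 3d med [ 0.465 -0.018  0.157]
yel 171 px [317.2 143.8] [280. 126.] [354. 161.] 3d med [0.523 0.053 0.377]
  ends px [[279.8 126.4]
 [354.  160.9]] at z=.373 [[0.063, 0.398, -0.001], [0.627, 0.06, 0.377]]
face 1916 [ 0.04672876 -0.7016592   0.10047249] slope 35.11540358894268 yaw(upslope) -86.18986968192476 0.0016961538658869155
[ 0.41343029 -0.00831918  0.04290715] [0.60667414 0.11392333 0.13227421]
blue [ 0.0638 -0.0537] cost ratio 0.1441747550844748 per cam [np.float64(0.046858408467308044), np.float64(0.3227835882481823)]
   world [ 0.461  -0.0038  0.1612]
red [0.0038 0.0419 0.0657] cost ratio 0.5661042845849802 per cam [np.float64(0.35401132472017677), np.float64(0.9909135579250844)]
   world [0.5516 0.0722 0.1559]
```

apply_moves --pt "-0.209 0.339 0.143 0 -1" --pt "-0.209 0.339 0.143 0 -1" --pt "-0.209 0.339 0.143 0 -1" --pt "-0.209 0.339 0.143 0 -1" --pt "-0.209 0.339 0.143 0 -1" --pt "-0.209 0.339 0.143 0 -1" --pt "-0.209 0.339 0.143 0 -1" --pt "-0.209 0.339 0.143 0 -1" --pt "-0.209 0.339 0.143 0 -1" --pt "-0.23 0.444 0.16 0 -1" --pt "-0.23 0.444 0.16 0 -1" --pt "-0.23 0.444 0.16 0 -1"

```text
time: 10.7
ee_pos: [0.4695, 0.1995, 0.3981]
tcp_rot: [-89.4, 57.3, -84.5]
wrist_force: [0.1, -0.6, -0.1]
opening: -0.0004
```

```bash
cat > w.py <<'E'
from h import *
import sys
o,R=st();p=o["ee_pos"];O=np.array([.5122,.0348,0]);RU=Ro.from_euler("z",-86.1,degrees=True).as_matrix()
SL=np.array([.819,0,.574]);N=np.array([-.574,0,.819]);FM=np.array([0,0,.1])
def W(s,y,n): return O+RU@(FM+s*SL+n*N+np.array([0,y,0]))
def U(p): q=RU.T@(np.array(p)-O)-FM; return np.array([q@SL,q[1],q@N])
def to(x): return (R.T@(np.array(x)-p)).round(4)
E
python3 - <<'E'
from w import *
print("tool syn",U(p).round(4))
c=shot("wrist");cv2.imwrite("pics/w1.png",c["frame"])
T=np.eye(4);T[:3,:3]=R;T[:3,3]=p;T=T@np.array(c["mount"]);Rc=T[:3,:3].T;c["R"]=Rc;c["t"]=-Rc@T[:3,3]
f=c["frame"].copy()
for X in(W(.0638,-.0537,.03),W(.0038,.042,.066),W(.1,-.095,0),W(.1,.095,0),W(-.1,-.095,0),W(-.1,.095,0)):
    u=proj(c,X)[0];print(u.round());cv2.drawMarker(f,tuple(int(a) for a in np.clip(u,-999,2000)),(0,255,0),0,12)
cv2.imwrite("pics/w1m.png",f)
for nm in("button_top","lever_bar","guard_edge","guard"):
    for r in cams.spot_in(nm,"wrist")[:2]: print(nm,r["confidence"],np.round(r["rect"]))
for b in ("button_top","lever_bar"):pass
print("over button",W(.0638,-.0537,.08),to(W(.0638,-.0537,.08)), "far",to(W(.02,-.0537,.2)))
E
```

```text
t 10.7 p [0.4695 0.1995 0.3981] q [ 37.8  21.3  42.7 130.3 -27.2  37.5] F [ 0.1 -0.6 -0.1] op -0.0
 tool x,y,z: [ 0.052 -0.538 -0.841] [-0.071  0.838 -0.54 ] [0.996 0.088 0.005]
tool syn [ 0.0342 -0.0314  0.3402]
[286. 130.]
[333. 211.]
[258.  95.]
[263. 231.]
[410.  97.]
[399. 231.]
button_top 0.7 [274. 112. 301. 139.]
lever_bar 0.83 [327. 189. 354. 238.]
lever_bar 0.34 [425. 247. 479. 303.]
guard_edge 0.65 [ 32.  70. 298. 362.]
guard 0.75 [ 29.  70. 295. 367.]
guard 0.28 [ 32.  68. 438. 366.]
over button [0.45905504 0.02483004 0.2021412 ] [ 0.2583 -0.0398 -0.0269] far [ 0.1402  0.0088 -0.0244]
```

View pics/w1m.png

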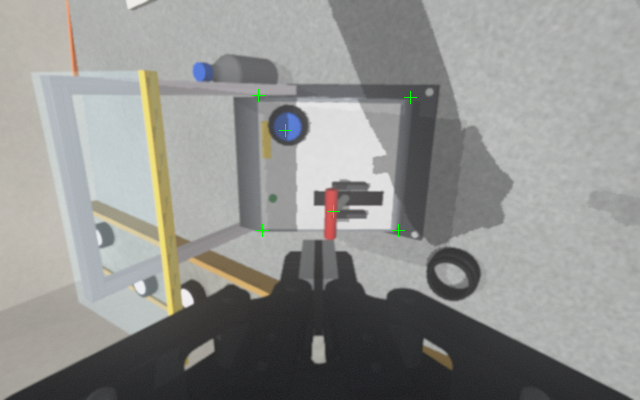

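Both markers match the wrist view: bar at about (331,213), and the cap at about (288,126), some 5 mm further toward -y than my fit. I'll correct for that and approach.

Run:
```python
from w import *
for n in(.06,.04,.02): print(n,to(W(.062,-.057,n)))
```

```text
t 10.95 p [0.4686 0.1946 0.4043] q [ 37.5  20.7  42.8 130.5 -27.3  37.3] F [ 0.2 -0.2  0.2] op -0.0
 tool x,y,z: [ 0.057 -0.535 -0.843] [-0.065  0.841 -0.537] [0.996 0.085 0.013]
0.06 [ 0.2806 -0.0325 -0.0303]
0.04 [ 0.3006 -0.0334 -0.0307]
0.02 [ 0.3206 -0.0343 -0.0311]
```

apply_moves --pt "0.1 -0.01 -0.03 0 -1" --pt "0.1 -0.01 -0.03 0 -1" --pt "0.2 -0.03 -0.03 0 -1" --pt "0.2 -0.03 -0.03 0 -1" --pt "0.24 -0.0325 -0.0303 0 -1" --pt "0.28 -0.0325 -0.0303 0 -1" --pt "0.28 -0.0325 -0.0303 0 -1" --pt "0.28 -0.0325 -0.0303 0 -1"

```text
time: 11.75
ee_pos: [0.4556, 0.0133, 0.1859]
tcp_rot: [-88.6, 57.5, -84.1]
wrist_force: [0.8, -0.1, 1.3]
opening: 0.0001
```

Run:
```python
from w import *
print("syn",U(p).round(4))
for n in(.04,.03,.023): print(n,to(W(.062,-.057,n)))
c=shot("wrist");cv2.imwrite("pics/w2.png",c["frame"][:,100:560])
```

```text
t 11.75 p [0.4556 0.0133 0.1859] q [ 20.6  -3.7  -8.8  94.1 -31.3  18.8] F [ 0.8 -0.1  1.3] op 0.0
 tool x,y,z: [ 0.055 -0.535 -0.843] [-0.062  0.841 -0.537] [0.997 0.082 0.014]
syn [ 0.0637 -0.0579  0.0603]
0.04 [0.0203 0.0008 0.0005]
0.03 [0.0303 0.0004 0.0003]
0.023 [0.0373 0.0001 0.0002]
```

View pics/w2.png

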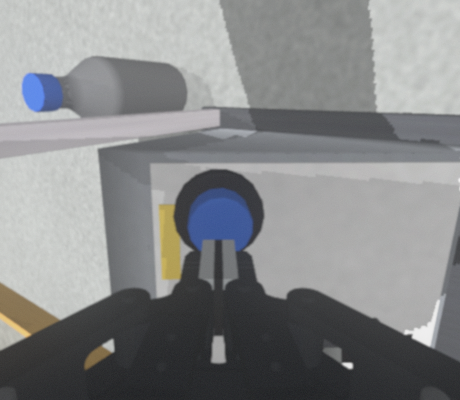

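The view shows the shut fingertips lined up on the blue cap (about (220,225) in the crop). I'll push in now.

apply_moves --pt "0.02 0 0 0 -1" --pt "0.026 0 0 0 -1" --pt "0.03 0 0 0 -1" --pt "0.033 0 0 0 -1" --pt "0.036 0 0 0 -1" --pt "0.036 0 0 0 -1"

```text
time: 12.4
ee_pos: [0.4589, -0.0047, 0.1571]
tcp_rot: [-88.3, 57.5, -83.8]
wrist_force: [0.3, 0.7, 0.4]
opening: -0.0001
```

Run:
```python
from w import *
print("syn",U(p).round(4),"along tool",(o["wrist_force"]@R).round(1))
for n in("scene","side"):
  c=shot(n)
  for t in("lever_bar","lever"):
    for r in cams.spot_in(t,n)[:2]:
        b=r["rect"];m=[(b[0]+b[2])/2,(b[1]+b[3])/2];print(n,t,round(r["confidence"],2),np.round(b),U(deproj(c,m)[0]).round(3))
```

```text
t 12.4 p [ 0.4589 -0.0047  0.1571] q [ 18.4  -4.5 -12.7  89.5 -31.7  16.1] F [0.3 0.7 0.4] op -0.0
 tool x,y,z: [ 0.058 -0.534 -0.843] [-0.062  0.841 -0.537] [0.996 0.083 0.016]
syn [ 0.062  -0.0559  0.0262] along tool [-0.7  0.3  0.3]
scene lever_bar 0.55 [333. 205. 352. 231.] [0.013 0.057 0.071]
scene lever 0.75 [334. 202. 349. 233.] [0.01  0.051 0.061]
side lever_bar 0.74 [320. 199. 342. 229.] [0.003 0.053 0.049]
```

apply_moves --pt "0.002 0 0 0 -1" --pt "0.004 0 0 0 -1" --pt "0.006 0 0 0 -1" --pt "0.006 0 0 0 -1"

```text
time: 13.1
ee_pos: [0.459, -0.0082, 0.1518]
tcp_rot: [-88.3, 57.5, -83.8]
wrist_force: [-0.1, 0.4, 2.0]
opening: 0.0002
```

```bash
cat > chk.py <<'E'
from w import *
print("syn",U(p).round(4),"along tool",(o["wrist_force"]@R).round(1))
for n in("scene","side"):
  c=shot(n)
  for t in("lever_bar","lever"):
    for r in cams.spot_in(t,n)[:2]:
        b=r["rect"];m=[(b[0]+b[2])/2,(b[1]+b[3])/2];print(n,t,round(r["confidence"],2),np.round(b),U(deproj(c,m)[0]).round(3))
E
python3 chk.py
```

```text
t 13.1 p [ 0.459  -0.0082  0.1518] q [ 18.   -4.7 -13.4  88.7 -31.7  15.7] F [-0.1  0.4  2. ] op 0.0
 tool x,y,z: [ 0.058 -0.534 -0.843] [-0.062  0.841 -0.537] [0.996 0.083 0.016]
syn [ 0.0619 -0.056   0.0198] along tool [-1.9 -0.7 -0. ]
scene lever_bar 0.61 [338. 224. 372. 245.] [-0.061  0.049  0.028]
scene lever 0.73 [340. 222. 370. 247.] [-0.061  0.05   0.027]
scene lever 0.48 [256.  93. 361. 259.] [0.19  0.112 0.205]
side lever_bar 0.48 [326. 203. 350. 229.] [-0.059  0.052  0.033]
side lever 0.63 [327. 204. 352. 224.] [-0.063  0.053  0.039]
```

Run:
```python
from w import *
print(to(W(-.08,.061,.11)))
```

```text
t 13.4 p [ 0.4591 -0.008   0.152 ] q [ 18.   -4.7 -13.4  88.7 -31.7  15.7] F [-0.7  0.1  3.1] op -0.0
 tool x,y,z: [ 0.058 -0.534 -0.844] [-0.062  0.841 -0.537] [0.996 0.083 0.016]
[-0.0809  0.1452  0.1193]
```

apply_moves --pt "-0.03 0 0 0 -1" --pt "-0.08 0 0 0 -1" --pt "-0.09 0.03 0.03 0 -1" --pt "-0.09 0.145 0.119 0 0.06" --pt "-0.09 0.145 0.119 0 0.06" --pt "-0.09 0.145 0.119 0 0.06" --pt "-0.09 0.145 0.119 0 0.06" --pt "-0.081 0.145 0.119 0 0.06" --pt "-0.081 0.145 0.119 0 0.06"

```text
time: 14.3
ee_pos: [0.5635, 0.1661, 0.144]
tcp_rot: [-88.4, 57.5, -83.9]
wrist_force: [-0.8, 0.4, -1.1]
opening: 0.0453
```

```bash
cat > wv.py <<'E'
from w import *
def view(fn,pts):
    c=shot("wrist");T=np.eye(4);T[:3,:3]=R;T[:3,3]=p;T=T@np.array(c["mount"]);Rc=T[:3,:3].T;c["R"]=Rc;c["t"]=-Rc@T[:3,3]
    f=c["frame"].copy()
    for X in pts:
        u=proj(c,X)[0];print(u.round(1));cv2.drawMarker(f,(int(u[0]),int(u[1])),(0,255,0),0,10)
    cv2.imwrite(fn,f);return c
E
python3 - <<'E'
from wv import *
print("syn",U(p).round(4))
c=view("pics/w3.png",[W(-.08,.042,.057),W(-.08,.0095,.057),W(-.08,.0745,.057)])
import m1
S=[m1.blob(c,(0,150,60),(8,255,255),(0,0,640,400)) for _ in[0]]
q=S[0];print(len(q),q.mean(0),q.min(0),q.max(0),"3D(s,y,n) med",np.median([U(x) for x in deproj(c,q)],0).round(4))
for n in("scene","side"):
    qq=m1.blob(m1.cs[n],*m1.red,m1.box[n]);print(n,len(qq),qq.mean(0),[U(x).round(3).tolist() for x in [np.median(deproj(m1.cs[n],qq),0)]])
E
```

```text
t 14.3 p [0.5635 0.1661 0.144 ] q [ 30.2  20.9  13.8  97.5 -29.4  29.5] F [-0.8  0.4 -1.1] op 0.045
 tool x,y,z: [ 0.057 -0.534 -0.843] [-0.062  0.841 -0.537] [0.996 0.083 0.015]
syn [-0.0792  0.0601  0.1092]
[316.9 186.8]
[317.1 128.8]
[316.7 239.5]
scene cam [1.113 0.162 1.032]
red 101 px [367.2 232.5] [363. 221.] [371. 244.] 3d med [0.552 0.133 0.106]
  ends px [[369.4 221.1]
 [364.9 244.4]] at z=.373 [[0.518, 0.131, 0.106], [0.582, 0.135, 0.096]]
blue 155 px [324.3 180.3] [318. 174.] [331. 187.] 3d med [0.617 0.029 0.375]
yel 290 px [348.8 143.8] [338. 102.] [361. 184.] 3d med [0.528 0.057 0.379]
  ends px [[359.5 102.1]
 [338.4 184.1]] at z=.373 [[0.074, -0.001, 0.085], [0.627, 0.064, 0.375]]
side cam [ 1.127 -0.714  1.19 ]
red 10 px [341.7 209. ] [339. 208.] [344. 211.] 3d med [0.557 0.126 0.105]
  ends px [[339.3 207.5]
 [344.2 210.6]] at z=.373 [[0.545, 0.13, 0.101], [0.566, 0.126, 0.104]]
blue 96 px [284.5 209.6] [278. 205.] [290. 214.] 3d med [ 0.464 -0.019  0.157]
yel 168 px [317.2 143.8] [280. 126.] [354. 161.] 3d med [0.52  0.053 0.377]
  ends px [[279.8 126.4]
 [354.  160.9]] at z=.373 [[0.057, 0.404, -0.007], [0.627, 0.06, 0.377]]
face 1551 [ 0.04530652 -0.70148162  0.10115028] slope 35.10504034675476 yaw(upslope) -86.30457582790156 0.001712029058269724
[ 0.4216676  -0.04497289  0.04704811] [0.60805187 0.11318962 0.15898136]
46 [301.47826087 199.65217391] [299. 194.] [306. 204.] 3D(s,y,n) med [-0.0709  0.0495  0.0579]
scene 101 [367.16831683 232.46534653] [[-0.075, 0.047, 0.06]]
side 10 [341.7 209. ] [[-0.069, 0.051, 0.054]]
```

View pics/w3.png

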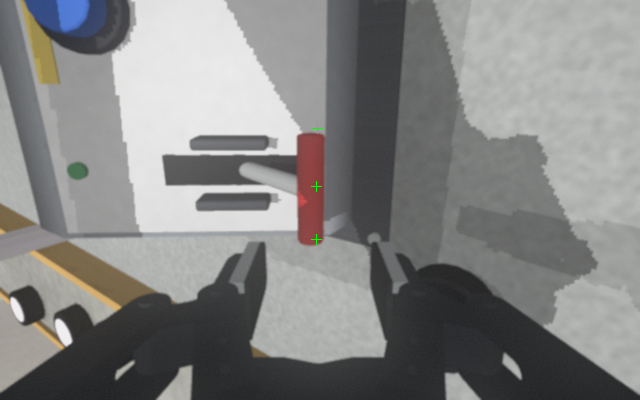

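The bar is fully dropped. Its middle is at about (311,189), 3.5 mm up-slope of my marker, and the open fingers (x about 258 and 380) straddle it. The stem leads away to (250,172), clear of the fingers. I'll work out the insertion and the lift arc.

```bash
cat > arc.py <<'E'
from w import *
print("syn",U(p).round(4),"F tool",(o["wrist_force"]@R).round(1))
def bar(al): f=np.radians(22)-al; return -.026+.085*np.sin(f), -.010+.085*np.cos(f)
def lift(al,off=.0147,y=.063): s,n=bar(al); return to(W(s+off,y,n-.016))
E
python3 - <<'E'
from arc import *
print("ins",to(W(-.078,.063,.041)))
for a in np.arange(1.05,-.3,-.1): print(round(a,2),lift(a))
E
```

```text
t 14.45 p [0.5638 0.1664 0.146 ] q [ 30.2  20.8  13.9  97.5 -29.4  29.6] F [-0.3  0.1  0. ] op 0.045
 tool x,y,z: [ 0.059 -0.533 -0.844] [-0.06   0.842 -0.536] [0.996 0.082 0.018]
syn [-0.0783  0.0604  0.1111] F tool [-0.1  0.1 -0.3]
ins [ 0.07   -0.0034  0.001 ]
1.05 [ 0.0695 -0.0176  0.0009]
0.95 [ 0.0643 -0.0243  0.001 ]
0.85 [ 0.0598 -0.0315  0.0011]
0.75 [ 0.056  -0.0391  0.0012]
0.65 [ 0.053  -0.0471  0.0013]
0.55 [ 0.0508 -0.0553  0.0013]
0.45 [ 0.0494 -0.0637  0.0013]
0.35 [ 0.0489 -0.0721  0.0013]
0.25 [ 0.0492 -0.0806  0.0013]
0.15 [ 0.0504 -0.089   0.0012]
0.05 [ 0.0524 -0.0973  0.0011]
-0.05 [ 0.0552 -0.1053  0.0011]
-0.15 [ 0.0588 -0.113   0.001 ]
-0.25 [ 0.0632 -0.1203  0.0008]
```

apply_moves --pt "0.035 -0.002 0.001 0 0.06" --pt "0.06 -0.003 0.001 0 0.06" --pt "0.07 -0.0034 0.001 0 0.06" --pt "0.07 -0.0034 0.001 0 0.06" --pt "0.07 -0.0034 0.001 0 0.06"

```text
time: 14.95
ee_pos: [0.5694, 0.1266, 0.0903]
tcp_rot: [-87.9, 57.6, -83.5]
wrist_force: [0.4, -0.6, 0.3]
opening: 0.0455
```

Run:
```python
from arc import *
for a in np.arange(1.05,-.3,-.1): print(round(a,2),lift(a))
from wv import view
c=view("pics/w4.png",[W(-.0765,.044,.057)])
```

```text
t 14.95 p [0.5694 0.1266 0.0903] q [ 26.7  18.9   5.5  89.  -30.2  25.7] F [ 0.4 -0.6  0.3] op 0.045
 tool x,y,z: [ 0.06  -0.532 -0.844] [-0.059  0.843 -0.535] [0.996 0.082 0.02 ]
syn [-0.0774  0.0633  0.0424] F tool [ 0.1 -0.6  0.4]
1.05 [ 0.0009 -0.0136 -0.0004]
0.95 [-0.0043 -0.0203 -0.0002]
0.85 [-0.0088 -0.0275 -0.0001]
0.75 [-0.0126 -0.0351 -0.0001]
0.65 [-0.0156 -0.0431 -0.    ]
0.55 [-0.0178 -0.0513  0.    ]
0.45 [-0.0192 -0.0597  0.0001]
0.35 [-0.0197 -0.0681  0.0001]
0.25 [-0.0194 -0.0766  0.    ]
0.15 [-0.0183 -0.085   0.    ]
0.05 [-0.0163 -0.0933 -0.    ]
-0.05 [-1.340e-02 -1.013e-01 -1.000e-04]
-0.15 [-0.0099 -0.109  -0.0002]
-0.25 [-0.0055 -0.1163 -0.0003]
[319.4 229.9]
```

View pics/w4.png

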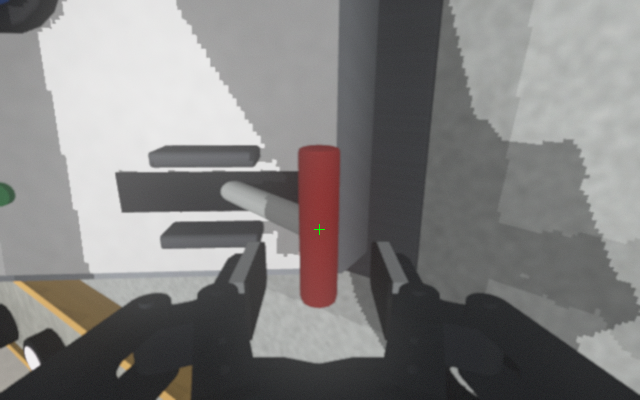

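The bar (centred near (319,226)) sits centred between the fingers, and the stem is clear of them. I'll lift along the arc.

apply_moves --pt "0.001 -0.0136 0 0 0.06" --pt "-0.004 -0.0203 0 0 0.06" --pt "-0.009 -0.0275 0 0 0.06" --pt "-0.0126 -0.035 0 0 0.06" --pt "-0.0156 -0.043 0 0 0.06" --pt "-0.0178 -0.0513 0 0 0.06" --pt "-0.0192 -0.0597 0 0 0.06" --pt "-0.0197 -0.068 0 0 0.06" --pt "-0.0194 -0.0766 0 0 0.06" --pt "-0.0183 -0.085 0 0 0.06" --pt "-0.0183 -0.085 0 0 0.06"

```text
time: 16.1
ee_pos: [0.5735, 0.0641, 0.1517]
tcp_rot: [-87.8, 57.6, -83.5]
wrist_force: [0.3, 3.9, 0.4]
opening: 0.0451
```

Run:
```python
from arc import *
for a in (.15,.05,-.05,-.1,-.15,-.2,-.25,-.3): print(round(a,2),lift(a))
```

```text
t 16.1 p [0.5735 0.0641 0.1517] q [ 21.2  13.8   6.2  91.5 -31.2  19.4] F [0.3 3.9 0.4] op 0.045
 tool x,y,z: [ 0.061 -0.532 -0.845] [-0.058  0.843 -0.535] [0.996 0.081 0.02 ]
syn [0.0091 0.0631 0.0567] F tool [-2.4  3.   0.6]
0.15 [ 0.0001  0.0007 -0.0001]
0.05 [ 0.0021 -0.0075 -0.0002]
-0.05 [ 0.0049 -0.0156 -0.0002]
-0.1 [ 0.0066 -0.0195 -0.0003]
-0.15 [ 0.0085 -0.0233 -0.0003]
-0.2 [ 0.0106 -0.027  -0.0004]
-0.25 [ 0.0128 -0.0306 -0.0004]
-0.3 [ 0.0153 -0.034  -0.0005]
```

apply_moves --pt "0.002 -0.0075 0 0 0.06" --pt "0.0035 -0.0115 0 0 0.06" --pt "0.005 -0.0155 0 0 0.06" --pt "0.0066 -0.0195 0 0 0.06" --pt "0.0085 -0.0233 0 0 0.06" --pt "0.0085 -0.0233 0 0 0.06"

```text
time: 16.7
ee_pos: [0.5753, 0.0395, 0.157]
tcp_rot: [-87.8, 57.6, -83.5]
wrist_force: [-0.8, 2.1, -0.6]
opening: 0.0456
```

Run:
```python
from arc import *
for a in (-.15,-.2,-.25,-.3): print(round(a,2),lift(a))
```

```text
t 16.7 p [0.5753 0.0395 0.157 ] q [ 18.9  12.4   5.2  90.5 -31.5  16.8] F [-0.8  2.1 -0.6] op 0.046
 tool x,y,z: [ 0.06  -0.532 -0.845] [-0.058  0.843 -0.535] [0.997 0.081 0.02 ]
syn [0.0324 0.0632 0.0469] F tool [-0.7  2.2 -0.6]
-0.15 [-0.0003  0.0004 -0.0002]
-0.2 [ 0.0018 -0.0033 -0.0003]
-0.25 [ 0.0041 -0.0069 -0.0003]
-0.3 [ 0.0065 -0.0103 -0.0004]
```

apply_moves --pt "0.001 -0.0018 0 0 0.06" --pt "0.0018 -0.0033 0 0 0.06" --pt "0.003 -0.005 0 0 0.06" --pt "0.004 -0.007 0 0 0.06" --pt "0.004 -0.007 0 0 0.06"

```text
time: 17.2
ee_pos: [0.5759, 0.0321, 0.1572]
tcp_rot: [-87.8, 57.7, -83.5]
wrist_force: [-0.4, 8.3, 0.4]
opening: 0.0449
```

Run:
```python
from arc import *
for a in (-.25,-.3,-.35): print(round(a,2),lift(a))
```

```text
t 17.2 p [0.5759 0.0321 0.1572] q [ 18.2  12.    4.7  90.  -31.5  15.9] F [-0.4  8.3  0.4] op 0.045
 tool x,y,z: [ 0.061 -0.531 -0.845] [-0.058  0.844 -0.534] [0.996 0.081 0.02 ]
syn [0.0386 0.0634 0.0428] F tool [-4.8  6.8  0.3]
-0.25 [ 0.0003 -0.0005 -0.0004]
-0.3 [ 0.0027 -0.004  -0.0005]
-0.35 [ 0.0053 -0.0073 -0.0005]
```

apply_moves --pt "0.001 -0.0015 0 0 0.06" --pt "0.0018 -0.0027 0 0 0.06" --pt "0.0018 -0.0027 0 0 0.06" --pt "0 0 0 0 0.06" --pt "-0.003 0.01 0 0 0.06" --pt "-0.007 0.02 0 0 0.06" --pt "-0.009 0.03 0 0 0.06" --pt "-0.011 0.036 0 0 0.06" --pt "-0.011 0.036 0 0 0.06"

```text
time: 18.1
ee_pos: [0.5731, 0.0691, 0.1468]
tcp_rot: [-87.9, 57.7, -83.5]
wrist_force: [-0.8, -0.2, 0.5]
opening: 0.0451
```

Run:
```python
from arc import *
for a in (.05,0,.05,.1,.15): print(round(a,2),lift(a,-.0147))
from wv import view
c=view("pics/w5.png",[W(.0058,.044,.0688)])
```

```text
t 18.1 p [0.5731 0.0691 0.1468] q [ 21.6  14.2   6.1  91.3 -31.1  19.8] F [-0.8 -0.2  0.5] op 0.045
 tool x,y,z: [ 0.06  -0.531 -0.845] [-0.059  0.843 -0.534] [0.996 0.082 0.019]
syn [0.0022 0.0631 0.0555] F tool [-0.3 -0.3 -0.8]
0.05 [ 0.0019  0.015  -0.0001]
0 [ 0.0032  0.011  -0.0001]
0.05 [ 0.0019  0.015  -0.0001]
0.1 [ 0.0008  0.0191 -0.    ]
0.15 [-0.      0.0233 -0.    ]
[312.5 229.3]
```

View pics/w5.png

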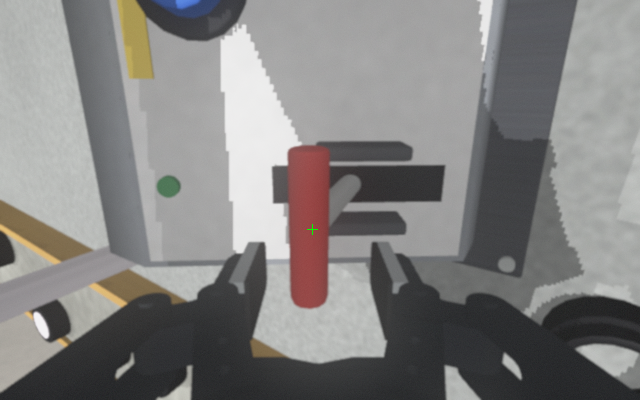

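The lever holds latched with no load, with the bar at about (309,226). Next is the pull, in two stages.

apply_moves --pt "0.0032 0.009 0 0 0.06" --pt "0.0025 0.013 0 0 0.06" --pt "0.0015 0.017 0 0 0.06" --pt "0.0015 0.017 0 0 0.06"

```text
time: 18.55
ee_pos: [0.5721, 0.0822, 0.1365]
tcp_rot: [-87.9, 57.6, -83.5]
wrist_force: [0.2, -2.5, -0.1]
opening: 0.0453
```

Run:
```python
from arc import *
for a in (.1,.15,.2): print(round(a,2),lift(a,-.0147))
```

```text
t 18.55 p [0.5721 0.0822 0.1365] q [ 22.8  15.1   6.   91.  -30.9  21.2] F [ 0.2 -2.5 -0.1] op 0.045
 tool x,y,z: [ 0.06  -0.532 -0.845] [-0.059  0.843 -0.535] [0.996 0.082 0.019]
syn [-0.0145  0.063   0.0547] F tool [ 1.4 -2.1  0. ]
0.1 [-0.0008  0.0025  0.    ]
0.15 [-0.0017  0.0066  0.0001]
0.2 [-0.0024  0.0108  0.0001]
```

apply_moves --pt "-0.0008 0.003 0 0 0.06" --pt "-0.0015 0.006 0 0 0.06" --pt "-0.002 0.0085 0 0 0.06" --pt "-0.002 0.0085 0 0 0.06" --pt "-0.002 0.0085 0 0 0.06" --pt "-0.002 0.0085 0 0 0.06" --pt "-0.002 0.0085 0 0 0.06" --pt "-0.002 0.0085 0 0 0.06"

```text
time: 19.35
ee_pos: [0.5716, 0.0898, 0.1343]
tcp_rot: [-87.9, 57.6, -83.5]
wrist_force: [-0.6, -5.9, 4.4]
opening: 0.0454
```

```bash
python3 chk.py
```

```text
t 19.35 p [0.5716 0.0898 0.1343] q [ 23.6  15.7   6.4  91.3 -30.8  22.1] F [-0.6 -5.9  4.4] op 0.045
 tool x,y,z: [ 0.061 -0.533 -0.844] [-0.059  0.842 -0.536] [0.996 0.082 0.02 ]
syn [-0.022   0.063   0.0573] along tool [-0.6 -7.3 -1. ]
scene lever_bar 0.6 [336. 227. 354. 228.] [-0.043  0.027  0.   ]
scene lever_bar 0.4 [322. 183. 332. 185.] [ 0.053 -0.043  0.026]
scene lever 0.5 [337. 226. 350. 233.] [-0.04   0.035  0.002]
side lever_bar 0.54 [320. 198. 344. 228.] [-0.007  0.051  0.05 ]
side lever 0.48 [323. 200. 342. 223.] [-0.008  0.051  0.053]
```

About 7.3 N so far and the lever holds. I'll go to about 10 N and hold.

apply_moves --pt "-0.0003 0.0015 0 0 0.06" --pt "-0.0005 0.003 0 0 0.06" --pt "-0.0005 0.003 0 0 0.06" --pt "-0.0005 0.003 0 0 0.06" --pt "-0.0005 0.003 0 0 0.06" --pt "-0.0005 0.003 0 0 0.06" --pt "-0.0005 0.003 0 0 0.06"

```text
time: 20.35
ee_pos: [0.5714, 0.0919, 0.1336]
tcp_rot: [-87.9, 57.5, -83.5]
wrist_force: [-1.0, -7.2, 3.1]
opening: 0.0449
```

Run:
```python
from arc import *
print("center",to(W(.004,.063,.056)))
```

```text
t 20.35 p [0.5714 0.0919 0.1336] q [ 23.8  15.8   6.5  91.4 -30.9  22.4] F [-1.  -7.2  3.1] op 0.045
 tool x,y,z: [ 0.061 -0.534 -0.843] [-0.058  0.841 -0.537] [0.996 0.081 0.02 ]
syn [-0.024   0.063   0.0579] F tool [ 1.2 -7.7 -1.5]
center [ 0.0007 -0.0281 -0.    ]
```

apply_moves --pt "-0.0004 0.002 0 0 0.06" --pt "-0.0004 0.0025 0 0 0.06" --pt "-0.0004 0.0025 0 0 0.06" --pt "-0.0004 0.0025 0 0 0.06" --pt "-0.0004 0.0025 0 0 0.06" --pt "-0.0004 0.0025 0 0 0.06"

```text
time: 20.95
ee_pos: [0.5713, 0.0931, 0.1331]
tcp_rot: [-87.8, 57.4, -83.5]
wrist_force: [-0.3, -7.9, 2.7]
opening: 0.045
```

apply_moves --pt "0.001 -0.01 0 0 0.06" --pt "0.001 -0.02 0 0 0.06" --pt "0.001 -0.03 0 0 0.06" --pt "0.001 -0.03 0 0 0.06" --pt "0.001 -0.03 0 0 0.06" --pt "-0.03 -0.03 0 0 0.06" --pt "-0.07 -0.02 0 0 0.06" --pt "-0.12 -0.01 0 0 0.06" --pt "-0.15 0 0 0 0.06" --pt "-0.15 0 0 0 0.06" --pt "-0.15 0 0 0 0.06"

```text
time: 22.05
ee_pos: [0.5624, 0.1745, 0.2588]
tcp_rot: [-87.9, 57.4, -83.5]
wrist_force: [-0.0, 1.2, -0.0]
opening: 0.0454
```

Run:
```python
from wv import *
print("syn",U(p).round(4),"F",(o["wrist_force"]@R).round(1))
c=view("pics/w6.png",[W(.0058,.044,.0688)])
import m
S=m.cs
a=S["scene"]["frame"][120:300,240:420];b=S["side"]["frame"][140:320,220:400]
cv2.imwrite("pics/fin.png",np.hstack([cv2.resize(cv2.resize(a,None,fx=2,fy=2),(400,400)),cv2.resize(c["frame"][:,100:500],(400,400))]))
import m3
```

```text
t 22.05 p [0.5624 0.1745 0.2588] q [ 31.   22.4  28.4 110.8 -29.4  30.5] F [-0.   1.2 -0. ] op 0.045
 tool x,y,z: [ 0.061 -0.536 -0.842] [-0.059  0.84  -0.539] [0.996 0.082 0.02 ]
syn [-0.0202  0.0596  0.2081] F [-0.6  1.   0.1]
[279.4 160.7]
scene cam [1.113 0.162 1.032]
red 124 px [345.  216.1] [340. 204.] [349. 227.] 3d med [0.56  0.073 0.165]
  ends px [[347.8 204. ]
 [342.5 227.3]] at z=.373 [[0.523, 0.071, 0.165], [0.586, 0.075, 0.154]]
blue 153 px [324.2 180.4] [317. 174.] [331. 187.] 3d med [0.617 0.029 0.375]
yel 288 px [348.7 143.9] [338. 102.] [360. 184.] 3d med [0.526 0.058 0.379]
  ends px [[359.4 102.1]
 [338.4 184.1]] at z=.373 [[0.071, -0.002, 0.083], [0.626, 0.064, 0.374]]
side cam [ 1.127 -0.714  1.19 ]
red 69 px [330.  207.1] [321. 202.] [339. 212.] 3d med [0.557 0.066 0.163]
  ends px [[320.8 202.5]
 [338.7 211.6]] at z=.373 [[0.529, 0.061, 0.166], [0.586, 0.069, 0.162]]
blue 95 px [284.5 209.5] [279. 205.] [290. 214.] 3d med [ 0.466 -0.019  0.158]
yel 171 px [317.7 144. ] [280. 126.] [354. 161.] 3d med [0.521 0.053 0.377]
  ends px [[279.8 126.4]
 [354.1 160.9]] at z=.373 [[0.06, 0.401, -0.004], [0.627, 0.061, 0.377]]
face 1316 [ 0.04315501 -0.69876155  0.10219601] slope 34.99559211722226 yaw(upslope) -86.46594265054253 0.001785248939848612
[ 0.4215888  -0.04676339  0.04984208] [0.60908234 0.10668906 0.15913723]
blue [ 0.0637 -0.0538] cost ratio 0.1426916780742088 per cam [np.float64(0.04690622895276903), np.float64(0.31735504492203925)]
   world [ 0.4609 -0.0037  0.1611]
red [0.0053 0.0435 0.0672] cost ratio 0.5011847828844158 per cam [np.float64(0.2662750066201446), np.float64(1.0056352702110496)]
   world [0.5532 0.072  0.1581]
```

View pics/fin.png

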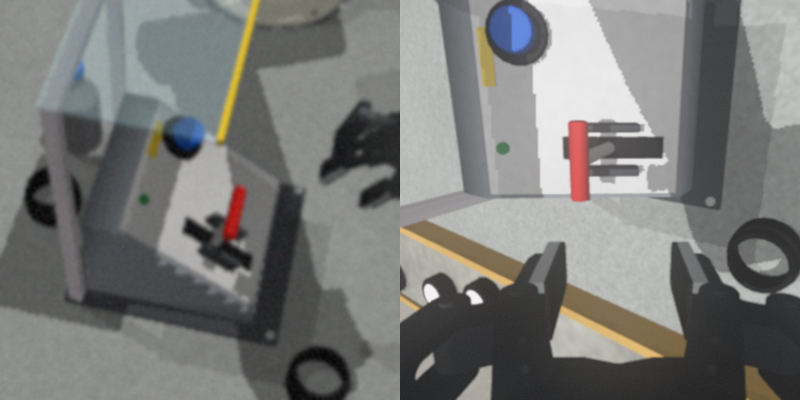

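In both views the bar is back at its initial latched pixels: (345.0,216.1) now against (344.6,216.2) at the start. The button is out and the gripper is clear, so I'm handing in.

```bash
python3 -c "
from h import *
print(bot.job_done());st()"
```

```text
the job is handed in; nothing more can be done
None
the job is handed in; nothing more can be done
```

The trip test is done and handed in at about 22 s of the 72 s allowed; no verdict was reported.

**Tilt:** The moves can't tilt the tool directly. I got the 33° tilt by driving the arm against joint limits in free air, well away from the unit.

**Test:**
- **Trip:** I pushed the button with the shut fingers and the lever dropped fully.
- **Re-latch:** I lifted the bar on its arc to the stop, reading about 8 N there before a last nudge of about 3 mm. It latched and stayed up unloaded when I backed off.
- **Pull:** I pulled the bar in the falling direction for over 1.5 s. The wrist force read about 7 to 8.5 N, so it stayed somewhat under the 10 N asked for but above the 5 N required. The lever held.
- **Release:** I let go and moved the gripper clear.

**Last checks:**
- The bar is within half a pixel of where it started in both outside cameras, and the button blob is unchanged, so it is out.
- The wrist force was about 1 N, which is noise level.
- I saw no sign of contact with the guard, barrels or bottle, though I did not measure the barrels or bottle again at the end.

**Disagreements:**
- The image fits for button and bar were 3 to 6 mm off the wrist view, and I corrected for that by eye.
- The bar's outline fit in the side camera was poor.
- While the gripper covered the bar during the pull, the network's scene-camera detections of the lever were wrong, so I ignored them.

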